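Push a specimen sled under the spring-closed dust cover of a load port

TASK

Load the specimen sled into the load port: press the long steel paddle well down with one fingertip so that the spring-closed white dust cover stands open, and while you hold it open push the sled along its lane with the other fingertip until it is fully home against the end stop. Then let go, so that the cover springs fully shut behind the sled's body, and leave everything clear. Nothing is gripped: the sled is only pushed, never lifted out of its lane, and the vial, the loupe and the tape roll are left alone.

Things in the scene. Friction and masses are not known exactly. Their poses are not given: they have to be found in the camera images.
- load_port: Fixed load port: aluminium base plate 240 x 140 x 6 mm, placed and turned anew each time. Origin on the bench surface; the plate spans x -145 to +95, y -70 to +70 mm. +x is the way the sled is pushed, +y left of that, z up. Lane along y = +20 mm, floor 6 mm above the bench, rails 7 mm high with inner faces 33.6 mm apart.
- end_stop (a point): Centre of the front face of the grey end stop that closes the lane: port x +76.5, y +20 mm, 20 mm above the bench. The sled is home when its front end touches it.
- axle (a point): Mid-point of the cover's hinge axle, 8 to 11 mm thick, which runs along port x at y -17 mm, 28 mm above the bench. The point is at x -25 mm; the bearing posts at x -141 and +90 mm reach 36 mm above the bench.
- lip (a point): Lower edge of the lip at the dust cover's front: port x +20.5 mm, y +31 mm, 21 mm above the bench when shut, where it blocks the sled's body (top 28 mm above the bench) but clears its neck. Behind it the white cover spans x +19 to +85, y -20 to +46 mm, roof 42 mm above the bench when shut, no part over 90 mm when open.
- cover (a joint): Angle of the cover about the axle, rad: 0 shut, 0.75 fully open. Dust cover (lane side) and paddle (other side) are one rigid part. The sled's body passes freely from about 0.3 rad. A spring always drives it shut: at paddle it takes about 3 N to start and 6 N at 0.5 rad.
- paddle (a point): Top face of the steel paddle, mid-length, 25 mm out from the axle; shut: port x -67, y -44, 37 mm above the bench. Tread plate 4 mm thick, port x -134 to 0, from the axle 45 mm out to -y, rising outwards by 0.25 rad when shut. Pressed here to 30 mm above the bench it opens the cover about 0.25 rad, to 22 mm about 0.55 rad. A fingertip can slide along it in x, which changes nothing.
- sled: Loose grey sled, 0.06 to 0.14 kg, 95 mm long (x), 30 mm wide (y), in the lane. Origin: centre of its underside. From front (+x): body 50 mm long, 22 mm high, dark disc on top; neck 35 mm long, 10 mm high; upright push plate 10 mm thick, 32 mm high. Starts with its origin at port x -57 to -36 mm; home at +29 mm, body under the cover, push plate still 28 mm in front of the lip.
- push_face (a point): Centre of the rear (-x) face of the sled's push plate, 47.5 mm behind the sled's origin, 16 mm above its underside (22 mm above the bench); push here along port +x. At port x -18.5 mm when the sled is home. About 64 mm sideways (y) from paddle.
- vial: Bystander: small screw-cap vial, 24 mm across, 58 mm high, standing on the bench left of the cover; origin under its centre.
- loupe: Bystander: black eye loupe, 38 mm across, 36 mm high, on the bench to the right of the port; origin under its centre.
- tape: Bystander: roll of tape lying flat, 100 mm across, 25 mm high, on the bench to the left of the lane; origin under its centre.
Mind the look-alikes: they are no part of the job. Of the things shaped like the sled, the grey one is meant.

How it is judged:
By the outcome, as a careful person would: the job done as asked, in the order asked, and still so for the second after the job is handed in, with the robot touching nothing.
It also fails if it takes over 35 s, if anything falls off the work surface, if the arm or the gripper's body presses on something with over 40 N, if the wrist force passes 120 N, or if a joint passes its speed limit or range.

ROBOT

A 6-joint arm with a two-finger parallel gripper is mounted at the origin on a cart in front of the work surface, level with it; the furniture and walls round the work are solid. World frame = base frame: x ahead of the robot, y to its left, z up, the work surface at z = 0. Lengths are in m, angles in rad, forces in N, time in s.
With the tool pointing down it reaches from about 0.35 to 0.975 m from the base axis. Payload 4.9 kg.
Tool frame: the origin (TCP) lies at the very end of the fingers, on their centre line; the grasp point (between the pads) lies 19 mm behind it (pinch_z is the distance from the TCP to the grasp point, in m); z points along the fingers, y is the line along which they close (so a half turn about z gives the same grasp; the last joint's range is limited). The gripper opens to 85 mm and grips with 20 to 120 N. Pads are 22 mm wide; open, the fingers measure 114 mm over their backs; the gripper's body (76 mm by 85 mm) begins 54 mm behind the grasp point. The pads swing forward as they close: fully open they stand 13 mm farther back than shut.
Start: joints at [1.048, 0.053, 1.613, -0, 1.476, -0.119], TCP at [0.246, 0.575, 0.202] pointing down, gripper open.
Joint ranges: [-3.01, 3.01], [-1.01, 2.22], [0.06, 2.58], [-1.02, 4.17], [0.09, 2.62], [-3.14, 3.14]. Speed limits (rad/s): [2.57, 2.57, 3.14, 3.14, 3.14, 3.14].

INTERFACE

Orientations are given as a unit quaternion [w, x, y, z].
In Python, from plant import * gives the robot as it stands. The module is installed in compiled form; this text tells all that it offers.
- The arm moves only by the tool play_rows, never from a script. Its arguments are lists of equal length, an entry for each row: "linear": the shift along the world's x, y, z in m, a list of three; "turn": the turn about the world's z in degrees. A call has 1 to 8 rows; each row shifts and turns the commanded pose from where the row before left it; what a row does not reach is not made up. A row lasts 1/8 s, in which the tool goes at most 62.5 mm and 10.7 degrees, less where a joint would pass 70% of its speed; a pose out of reach is approached as far as the arm can. A call is refused whole if a number of a shift passes 0.0625 or a number of a turn 10.7, either way. A call with a gripper value outside its range is refused whole. "hand" is the finger opening in m, from 0 to 0.0854, set as the call begins (left out, the last holds). The fingers move at their own pace and stop on an object; the grip force is fixed at half the most. Time passes only in rows, so rows that do not move let the fingers close. It gives the time, the measured TCP pose, the force, the opening and the grip force at its end, in the units of the state.
- state(): the state, without advancing time (a new reading comes with each control period).
- grab_frame(name): name is "scene" or "top" or "wrist"; returns the picture (480x640x3 uint8, red, green, blue); there is no depth.
- camera_info(name): a dict with "camera_matrix" (3x3 intrinsics, pixels), "origin" and "attitude" of the camera in the world; the wrist camera has in their place "mount" (4x4, takes a point from camera to tool coordinates, whose origin is the TCP and whose axes are the flange's). Camera axes: x right, y down, z forward; pixel columns grow to the right and rows downward; lengths in m; the calibration is good to about 2 mm. A picture is of the moment at which its call begins: read the wrist's pose just before it. camera_info takes no time and is no camera call.
- job_done(): hands the job in; it is judged then, once.
Trained networks look in the newest picture that a camera, given by its name, has taken for a name from the list of things; names that differ only in an ending like _2 or _b are one class to them, and where a whole thing is asked for, a point or a joint stands for the part that bears it (a point fixed in the world has none). Each returns a list of dicts, best first, with "p" (0 to 1); they miss things now and then, are a little off and sometimes report something else, mostly with a low value. They report only what shows in the picture. A call takes as long as a camera call. They do not tell look-alikes from the thing itself.
- trace(camera, thing): "region" (480x640 bool, what is visible of it) and "location" ([column, row] in pixels, amid what is visible of it).
The state is a dict: "time": time; "joint_pos": joint angles; "joint_vel": joint speeds; "joint_efforts": joint torques, N m; "tool_pos": TCP position; "tool_rot": TCP orientation; "contact_force": force on the tool from outside, world axes, zero at the start; "ft_torque": the same for the moment, N m; "gripper_width": opening from 0.0 (shut) to 1.0 (fully open); "grasp_force": force on a finger pad.
Only numpy, scipy, OpenCV 4.12 (cv2) and the standard library are available. Lean on these libraries where they do the work, as an engineer would, in place of code of your own. Each camera call takes 0.05 s, during which the arm holds its last target. There are 200 camera calls.

## Working session

There is one attempt and no reset: what is moved stays moved. The work goes in short steps, Python scripts to look and compute and a tool call to move; the robot and the scene stay as the last step left them, time stands still between calls to the robot, and variables do not carry over. Pictures are saved under pics/ and viewed, at most 10 in all, crops included, and the job is handed in when it is done.

Besides the shell and the picture viewer there is one more tool, called after "Request:" by a JSON object that holds its "op" and its "data", one argument or row to a line. play_rows: Moves the arm, as the interface text tells. Its arguments: {"type":"object","properties":{"linear":{"type":"array","items":{"type":"array","items":{"type":"number"}}},"turn":{"type":"array","items":{"type":"number"}},"hand":{"type":"number"}},"required":["linear","turn"]}

```bash
mkdir -p pics
cat > h.py <<'E'
from plant import *
import numpy as np, cv2
from scipy.spatial.transform import Rotation as R
def att(a):
    a=np.array(a,float)
    return a if a.shape==(3,3) else R.from_quat(np.r_[a[1:],a[0]]).as_matrix()
def ray(name,px):
    c=camera_info(name);K=np.array(c["camera_matrix"])
    return np.array(c["origin"]),att(c["attitude"])@np.linalg.solve(K,[px[0],px[1],1])
def at_z(name,px,z):
    o,d=ray(name,px);return o+d*(z-o[2])/d[2]
def proj(name,P):
    c=camera_info(name);p=att(c["attitude"]).T@(np.array(P)-c["origin"]);q=np.array(c["camera_matrix"])@p;return q[:2]/q[2]
E
python3 - <<'E'
from h import *
for n in("top","scene"):
    f=grab_frame(n);cv2.imwrite(f"pics/{n}0.png",f[:,:,::-1])
    c=camera_info(n);print(n,c)
    for t in("load_port","cover","paddle","sled","push_face","lip","end_stop","vial","loupe","tape"):
        for r in trace(n,t)[:3]:print(n,t,round(r["p"],2),np.round(r["location"]),r["region"].sum(),np.round(at_z(n,r["location"],0.02),3))
print(state())
E
```

```text
top {'camera_matrix': array([[538.40956721,   0.        , 323.75496477],
       [  0.        , 538.40956721, 236.06943534],
       [  0.        ,   0.        ,   1.        ]]), 'origin': array([0.42880653, 0.04597202, 0.94249626]), 'attitude': array([ 0.04745558, -0.70547139,  0.70591571, -0.04172645])}
top load_port 0.74 [342. 225.] 10043 [0.566 0.021 0.02 ]
top load_port 0.21 [412. 167.] 386 [ 0.667 -0.102  0.02 ]
top cover 0.21 [343. 226.] 10068 [0.564 0.02  0.02 ]
top paddle 0.91 [352. 219.] 3935 [0.575 0.005 0.02 ]
top sled 0.86 [328. 227.] 772 [0.561 0.045 0.02 ]
top sled 0.8 [339. 344.] 785 [0.363 0.028 0.02 ]
top sled 0.77 [436. 262.] 817 [ 0.5   -0.139  0.02 ]
top push_face 0.84 [338. 344.] 848 [0.362 0.03  0.02 ]
top push_face 0.76 [328. 228.] 776 [0.56  0.047 0.02 ]
top push_face 0.75 [438. 261.] 805 [ 0.503 -0.142  0.02 ]
top lip 0.77 [349. 219.] 3807 [0.575 0.01  0.02 ]
top end_stop 0.7 [339. 224.] 9920 [0.567 0.027 0.02 ]
top loupe 0.94 [411. 170.] 420 [ 0.663 -0.1    0.02 ]
top loupe 0.18 [341. 223.] 9894 [0.569 0.023 0.02 ]
top tape 0.58 [233. 244.] 1166 [0.532 0.21  
[... 1135 characters left out ...]
797957e+00,  5.26755757e-02,  1.61289240e+00,  1.12869476e-05,
        1.47602471e+00, -1.19011301e-01]), 'joint_vel': array([ 8.79339483e-04, -3.17601553e-05, -9.67229576e-04,  2.07014085e-03,
       -3.44166016e-04,  2.33387552e-03]), 'joint_efforts': array([ 1.44923848e-03, -3.93686378e+01, -3.70472825e+01, -1.10740712e-05,
        4.52013064e-04, -4.48457016e-06]), 'tool_pos': array([0.24556729, 0.57471249, 0.20232328]), 'tool_rot': array([-5.33628455e-06,  2.00534294e-01,  9.79686683e-01,  1.75724515e-06]), 'contact_force': array([ 0.15823217, -0.56861281,  0.05425122]), 'ft_torque': array([-0.02696487, -0.04355766,  0.05159568]), 'grasp_force': 0.0, 'gripper_width': 1.0009431785508422}
```

```bash
python3 -c "
import cv2
a=cv2.imread('pics/top0.png')[130:370,200:460];cv2.imwrite('pics/topc.png',cv2.resize(a,None,fx=2.5,fy=2.5,interpolation=3)[:600])
a=cv2.imread('pics/scene0.png')[170:350,230:480];cv2.imwrite('pics/scenec.png',cv2.resize(a,None,fx=3,fy=3,interpolation=3)[:600])"
```

```text
(no output)
```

View pics/topc.png

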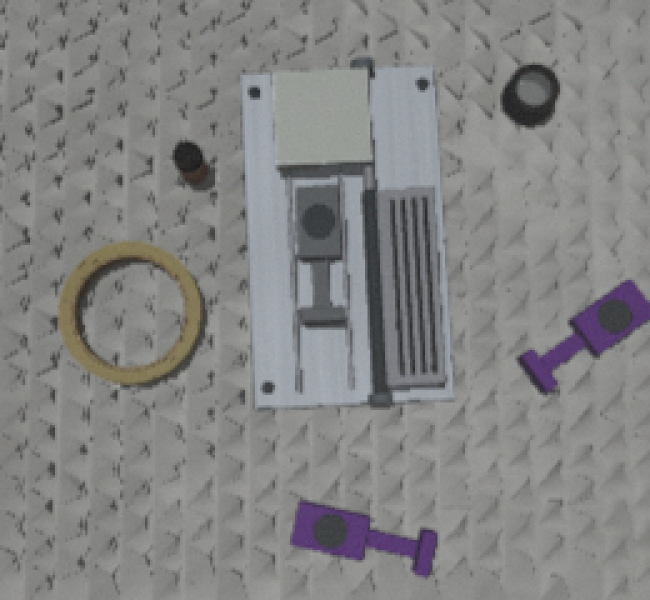

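View pics/scenec.png

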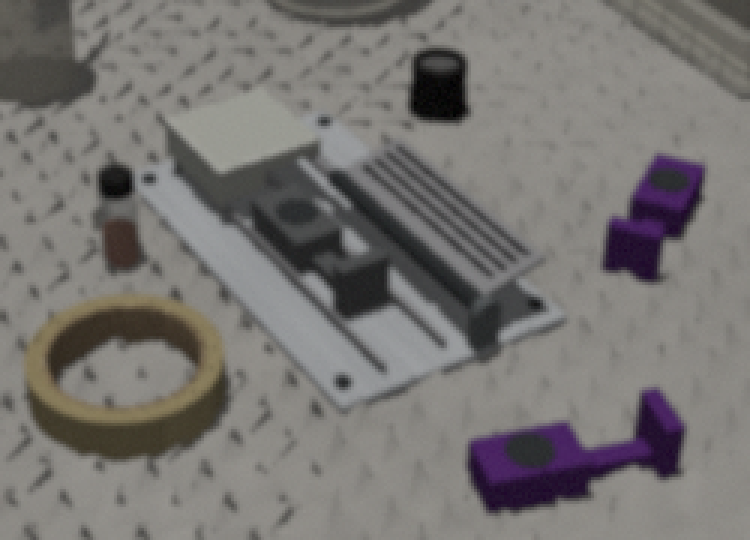

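The grey sled sits in the lane at top crop (320,250), its push plate at (322,317). The plate corners are at crop (243,70), (436,70), (453,400) and (257,407), the cover is at the top (+x), and the paddle is on the right (-y). The two purple sleds are the look-alikes.

```bash
cat >> h.py <<'E'
def fit(A,B):
    A=np.array(A);B=np.array(B);a=A-A.mean(0);b=B-B.mean(0)
    th=np.arctan2((a[:,0]*b[:,1]-a[:,1]*b[:,0]).sum(),(a*b).sum())
    r=np.array([[np.cos(th),-np.sin(th)],[np.sin(th),np.cos(th)]]);t=B.mean(0)-r@A.mean(0)
    return th,r,t,B-(A@r.T+t)
E
python3 - <<'E'
from h import *
cr=lambda x,y:(x/2.5+200-.3,y/2.5+130-.3)
pts=[((243,70),(95,70),6),((437,71),(95,-70),6),((453,400),(-145,-70),6),((257,407),(-145,70),6),
((276,164),(19,46),42),((372,163),(19,-20),42)]
W=[at_z("top",cr(*p),z/1e3)[:2] for p,_,z in pts]
th,r,t,res=fit(np.array([q for _,q,_ in pts])/1e3,W)
print("th deg",np.degrees(th),"t",t,"\nres mm",np.round(res*1e3,1))
sc=lambda x,y:(x/3+230-.3,y/3+170-.3)
for p,q,z in[((342,408),(-145,70),6),((566,320),(-145,-70),6),((218,174),(19,46),42)]:
    print("scene err mm",np.round(((at_z("scene",sc(*p),z/1e3)[:2]-t)@r)*1e3-q,1))
P=lambda p,z,n:(at_z(n,p,z)[:2]-t)@r*1e3
print("push top rear edge mid",P(cr(323,325),.038,"top"),"body front",P(cr(320,184),.028,"top"),
 "disc",P(cr(319,221),.028,"top"))
for z in(.022,.1):print("tcp start",r@[-.120,-.012]+t)
print("home tcp",r@[-.0295,-.012]+t,"port x dir",r[:,0])
f=grab_frame("top");print(state()["time"])
E
```

```text
th deg 1.9969083456039223 t [0.5949115  0.02891008] 
res mm [[ 1.5 -0.6]
 [-4.5  0.7]
 [ 1.6  0.8]
 [ 1.7 -3.4]
 [ 0.8  1. ]
 [-1.   1.6]]
scene err mm [-0.9 -1.8]
scene err mm [-1.6  2.6]
scene err mm [-2.1  2.2]
push top rear edge mid [-90.8546526   18.91618765] body front [ 7.52958584 17.41412704] disc [-18.27905097  19.02899978]
tcp start [0.47540252 0.0127359 ]
tcp start [0.47540252 0.0127359 ]
home tcp [0.56584756 0.01588942] port x dir [0.99939271 0.03484557]
1.15
```

Request:
{"op": "play_rows", "data": {
  "linear": [
    [0.02,-0.047,0],
    [0.02,-0.047,0],
    [0.02,-0.047,0],
    [0.02,-0.047,0],
    [0.02,-0.047,0],
    [0.02,-0.047,0],
    [0.02,-0.047,0],
    [0.02,-0.047,0]
  ],
  "turn": [3.14,3.14,3.14,3.14,3.14,3.14,3.14,3.14],
  "hand": 0.05
}}

```text
time: 2.15
tool_pos: [0.406, 0.1972, 0.2026]
tool_rot: [0.001, -0.018, 1.0, 0.0]
contact_force: [0.9, 0.7, -0.4]
gripper_width: 0.583
grasp_force: 0.0
```

Request:
{"op": "play_rows", "data": {
  "linear": [
    [0.02,-0.047,0],
    [0.02,-0.047,0],
    [0.02,-0.047,-0.02],
    [0.02,-0.046,-0.03],
    [0,0,-0.04],
    [0,0,0],
    [0,0,0]
  ],
  "turn": [0,0,0,0,0,0,0]
}}

```text
time: 3.02
tool_pos: [0.4863, 0.012, 0.1138]
tool_rot: [0.001, -0.018, 1.0, -0.0]
contact_force: [-0.4, -0.3, 1.0]
gripper_width: 0.588
grasp_force: 0.0
```

Run:
```python
from h import *
s=state();f=grab_frame("wrist");cv2.imwrite("pics/w1.png",f[:,:,::-1])
c=camera_info("wrist");print(c)
q=s["tool_rot"];print(s["time"],s["tool_pos"],q,s["gripper_width"],s["contact_force"])
print("tool y",np.degrees(np.arctan2(*att(q)[[1,0],1])))
r=trace("wrist","sled");print([(x["p"],x["location"]) for x in r])
```

```text
{'camera_matrix': array([[415.18438649,   0.        , 317.27370363],
       [  0.        , 415.18438649, 234.62662047],
       [  0.        ,   0.        ,   1.        ]]), 'mount': array([[-5.26097975e-04, -9.48247725e-01, -3.17531061e-01,
         8.21913195e-02],
       [ 9.99999834e-01, -5.73132748e-04,  5.47157089e-05,
        -1.57711100e-04],
       [-2.33871496e-04, -3.17530980e-01,  9.48247870e-01,
        -1.72310128e-01],
       [ 0.00000000e+00,  0.00000000e+00,  0.00000000e+00,
         1.00000000e+00]])}
3.025 [0.4862624  0.01200579 0.11375254] [ 8.81856952e-04 -1.76895019e-02  9.99843133e-01 -1.14577066e-04] 0.5877783432390971 [-0.3827833  -0.33972125  0.97237285]
tool y 92.02716101905844
[(0.96, [360.9, 21.5]), (0.95, [362.7, 319.3]), (0.72, [99.6, 229.2]), (0.4, [320.6, 281.6])]
```

View pics/w1.png

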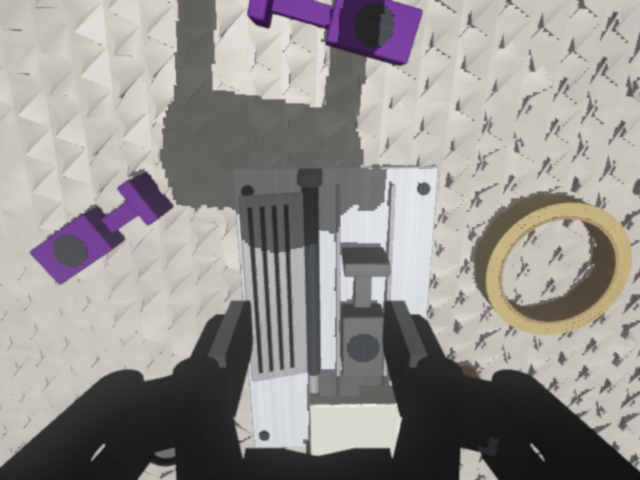

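The wrist view shows the plate's rear corners at (236,169) and (437,167), and the rails at columns 338 and 391. The push plate's rear face spans rows 245–262, and the sled is between the fingers' columns.

Run:
```python
from h import *
c=camera_info("wrist");K=c["camera_matrix"];s=state();Rt=att(s["tool_rot"])
def wz(px,z):
    M=c["mount"];o=Rt@M[:3,3]+s["tool_pos"];d=Rt@M[:3,:3]@np.linalg.solve(K,[*px,1]);return (o+d*(z-o[2])/d[2])[:2]
th=np.radians(2);r=np.array([[np.cos(th),-np.sin(th)],[np.sin(th),np.cos(th)]]);t=np.array([.5949,.0289])
for n,p,z in[("c(-145,-70)",(236,169),.006),("c(-145,70)",(437,167),.006),("railL y36.8",(391,190),.013),("railR y3.2",(338,190),.013),
 ("pf top L",(344,262),.038),("pf top R",(389,262),.038),("pf bot L",(344,245),.007),("pf bot R",(384,245),.007),("disc(z28)",(362,347),.028),("lip roof R(19,46)",(399,404),.042),("roof(19,-20)",(310,404),.042),("postend -141,-17",(310,170),.036)]:
    print(n,np.round(wz(p,z),4),np.round((wz(p,z)-t)@r*1e3,1))
print("tcp in port",(s["tool_pos"][:2]-t)@r*1e3)
```

```text
c(-145,-70) [ 0.4543 -0.0444] [-143.   -68.3]
c(-145,70) [0.4482 0.0916] [-144.5   67.8]
railL y36.8 [0.4636 0.0606] [-130.2   36.3]
railR y3.2 [0.4648 0.0251] [-130.1    0.7]
pf top L [0.5065 0.0299] [-88.3   4.1]
pf top R [0.5055 0.059 ] [-88.3  33.2]
pf bot L [0.5061 0.0318] [-88.6   6. ]
pf bot R [0.5051 0.0604] [-88.6  34.7]
disc(z28) [0.5766 0.0475] [-17.6  19.2]
lip roof R(19,46) [0.6141 0.0755] [20.8 45.9]
roof(19,-20) [0.6164 0.0112] [ 20.9 -18.4]
postend -141,-17 [0.448  0.0061] [-147.6  -17.6]
tcp in port [-108.46074324  -13.01158967]
```

Request:
{"op": "play_rows", "data": {
  "linear": [
    [0,0.001,-0.03],
    [0,0,-0.025],
    [0,0,-0.013],
    [0,0,0]
  ],
  "turn": [0,0,0,0]
}}

```text
time: 3.62
tool_pos: [0.4856, 0.013, 0.0445]
tool_rot: [-0.0, -0.018, 1.0, 0.0]
contact_force: [0.1, -0.7, 0.0]
gripper_width: 0.58
grasp_force: 0.0
```

Request:
{"op": "play_rows", "data": {
  "linear": [
    [0,0,-0.005],
    [0,0,-0.005],
    [0,0,-0.005],
    [0,0,-0.005],
    [0,0,0]
  ],
  "turn": [0,0,0,0,0]
}}

```text
time: 4.25
tool_pos: [0.485, 0.0128, 0.0236]
tool_rot: [-0.001, -0.017, 1.0, 0.0]
contact_force: [0.7, 0.2, 0.0]
gripper_width: 0.58
grasp_force: 0.0
```

Run:
```python
from h import *
s=state();print(s["tool_pos"],s["contact_force"],s["ft_torque"])
f=grab_frame("scene");cv2.imwrite("pics/s2.png",cv2.resize(f[150:330,220:470,::-1],None,fx=3,fy=3,interpolation=3))
```

```text
[0.48501378 0.01276782 0.02363602] [0.65671034 0.16833338 0.01190307] [ 0.0517366  -0.02483036  0.01049567]
```

View pics/s2.png

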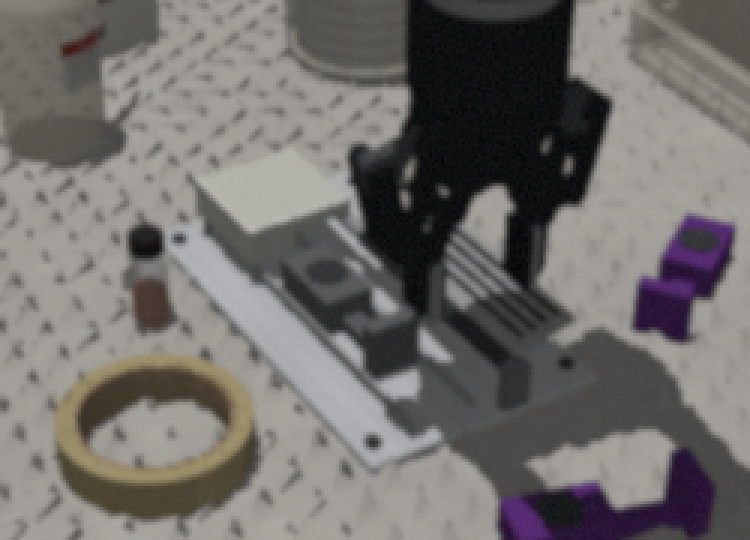

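The cover is still shut and there is no contact yet. The lane finger's tip appears at crop (425,305) and the paddle finger's at (525,285). I'll compare these with the expected projection.

Run:
```python
from h import *
s=state();T=s["tool_pos"];Rt=att(s["tool_rot"]);th=np.radians(2)
for z in(.02,.03,.04,.05):
  for d in(.0325,-.0325):
    P=T+Rt@[0,d,0];P[2]=z
    print(z,d,np.round((proj("scene",P)-[220,150])*3))
r=np.array([[np.cos(th),-np.sin(th)],[np.sin(th),np.cos(th)]]);t=np.array([.5949,.0289])
for q in[(-88.5,20,6),(-88.5,20,38),(-108,-44,37)]:
    print(q,np.round((proj("scene",[*(r@np.array(q[:2])/1e3+t),q[2]/1e3])-[220,150])*3))
```

```text
0.02 0.0325 [415. 373.]
0.02 -0.0325 [520. 334.]
0.03 0.0325 [416. 358.]
0.03 -0.0325 [521. 319.]
0.04 0.0325 [416. 342.]
0.04 -0.0325 [522. 303.]
0.05 0.0325 [417. 326.]
0.05 -0.0325 [523. 288.]
(-88.5, 20, 6) [392. 372.]
(-88.5, 20, 38) [393. 323.]
(-108, -44, 37) [518. 306.]
```

Request:
{"op": "play_rows", "data": {
  "linear": [
    [0,0,-0.003],
    [0,0,-0.003],
    [0,0,0]
  ],
  "turn": [0,0,0]
}}

```text
time: 4.68
tool_pos: [0.4853, 0.0128, 0.018]
tool_rot: [-0.0, -0.017, 1.0, 0.0]
contact_force: [-0.3, 0.3, 1.0]
gripper_width: 0.589
grasp_force: 0.0
```

Run:
```python
from h import *
s=state();print(s["tool_pos"],s["contact_force"],s["ft_torque"])
f=grab_frame("wrist");cv2.imwrite("pics/w2.png",f[:,:,::-1])
```

```text
[0.4852907  0.01276606 0.01795862] [-0.33226336  0.29126665  1.04303626] [-0.00086402 -0.05141746 -0.05485457]
```

View pics/w2.png

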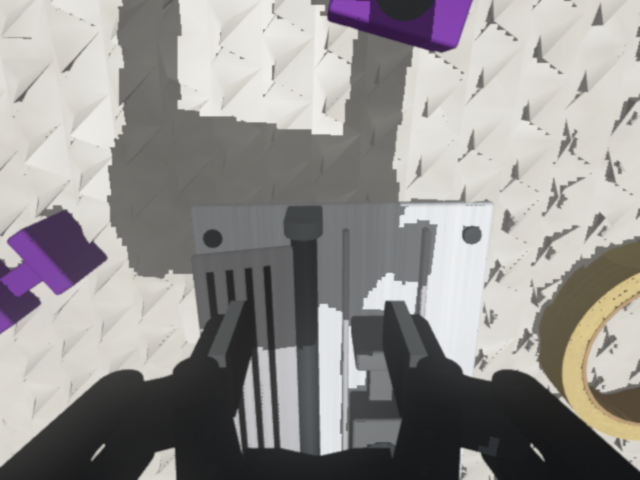

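The wrist view shows the fingertips at about (240,302) and (393,302). With a 50 mm gap between them, the tips are roughly 35 mm above the reported TCP, which explains the missing contact. I'll keep descending in small steps and watch the force.

Request:
{"op": "play_rows", "data": {
  "linear": [
    [0,0,-0.004],
    [0,0,-0.004],
    [0,0,0]
  ],
  "turn": [0,0,0]
}}

```text
time: 5.1
tool_pos: [0.4851, 0.0128, 0.0097]
tool_rot: [-0.001, -0.017, 1.0, 0.0]
contact_force: [-0.4, 0.5, 0.2]
gripper_width: 0.584
grasp_force: 0.0
```

Request:
{"op": "play_rows", "data": {
  "linear": [
    [0,0,-0.004],
    [0,0,0]
  ],
  "turn": [0,0]
}}

```text
time: 5.35
tool_pos: [0.4853, 0.0128, 0.0059]
tool_rot: [-0.0, -0.017, 1.0, 0.0]
contact_force: [-0.7, -1.0, -0.8]
gripper_width: 0.589
grasp_force: 0.0
```

Request:
{"op": "play_rows", "data": {
  "linear": [
    [0,0,-0.003],
    [0,0,0]
  ],
  "turn": [0,0]
}}

```text
time: 5.6
tool_pos: [0.4859, 0.0125, 0.0036]
tool_rot: [0.0, -0.017, 1.0, -0.0]
contact_force: [-1.1, -0.8, 2.5]
gripper_width: 0.585
grasp_force: 1.3
```

Request:
{"op": "play_rows", "data": {
  "linear": [
    [0,0,-0.003],
    [0,0,0]
  ],
  "turn": [0,0]
}}

```text
time: 5.85
tool_pos: [0.4862, 0.0123, 0.0007]
tool_rot: [0.001, -0.017, 1.0, -0.0]
contact_force: [-0.1, -2.3, 3.2]
gripper_width: 0.584
grasp_force: 1.7
```

Run:
```python
from h import *
s=state();print(s["tool_pos"],s["contact_force"],s["ft_torque"],s["joint_pos"])
f=grab_frame("scene");cv2.imwrite("pics/s3.png",cv2.resize(f[150:330,220:470,::-1],None,fx=3,fy=3,interpolation=3))
```

```text
[0.48620127 0.01232608 0.00066483] [-0.06583795 -2.28984217  3.21130117] [-0.50796355 -0.01309644  0.03670765] [-1.27390120e-01 -5.91078417e-02  2.08589159e+00 -7.36862970e-04
  1.11337833e+00 -1.73266894e+00]
```

View pics/s3.png

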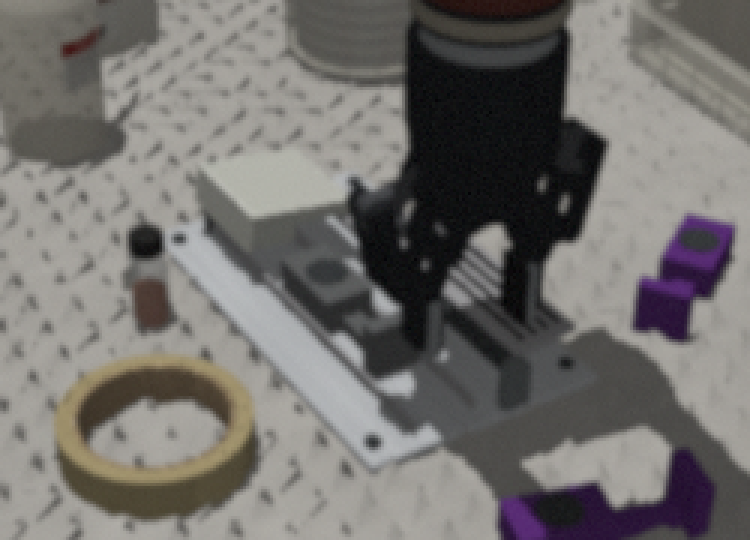

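Contact has begun: 3 N upward at TCP z ≈ 0.003, and the cover at crop (270,200) is starting to lift. I'll press about 15 mm further.

Request:
{"op": "play_rows", "data": {
  "linear": [
    [0,0,-0.004],
    [0,0,-0.004],
    [0,0,-0.004],
    [0,0,-0.003],
    [0,0,0]
  ],
  "turn": [0,0,0,0,0]
}}

```text
time: 6.52
tool_pos: [0.4866, 0.013, -0.0132]
tool_rot: [0.001, -0.017, 1.0, 0.0]
contact_force: [-3.0, 1.3, 12.1]
gripper_width: 0.584
grasp_force: 5.0
```

Run:
```python
from h import *
s=state();print(s["tool_pos"],s["contact_force"],s["ft_torque"])
f=grab_frame("scene");cv2.imwrite("pics/s4.png",cv2.resize(f[150:330,220:470,::-1],None,fx=3,fy=3,interpolation=3))
```

```text
[ 0.48656891  0.01303093 -0.01318892] [-2.96462704  1.31207047 12.1126664 ] [-0.22045646  0.45687669 -0.08636118]
```

View pics/s4.png

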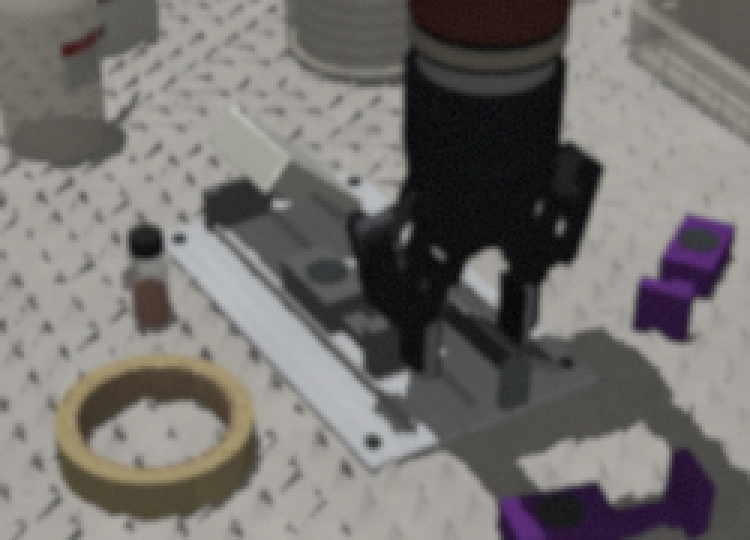

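The cover stands clearly open, its roof tilted up at crop (250,150) and the lane to the end stop free. The moment shows the load is on the paddle finger only. The lane finger hangs just behind the push plate at (418,365), so I'll push along port +x.

Request:
{"op": "play_rows", "data": {
  "linear": [
    [0.005,0.0002,0],
    [0.007,0.0002,0],
    [0.008,0.0003,0],
    [0.008,0.0003,0],
    [0.008,0.0003,0],
    [0.008,0.0003,0],
    [0.008,0.0003,0],
    [0.008,0.0003,0]
  ],
  "turn": [0,0,0,0,0,0,0,0]
}}

```text
time: 7.58
tool_pos: [0.5437, 0.0135, -0.0146]
tool_rot: [-0.003, -0.017, 1.0, -0.001]
contact_force: [-9.0, -6.5, 11.4]
gripper_width: 0.586
grasp_force: 6.8
```

Run:
```python
from h import *
s=state();print(s["tool_pos"],s["contact_force"],s["ft_torque"])
f=grab_frame("scene");cv2.imwrite("pics/s5.png",cv2.resize(f[150:330,220:470,::-1],None,fx=3,fy=3,interpolation=3))
```

```text
[ 0.54374009  0.01345209 -0.01455583] [-9.04920884 -6.49112222 11.35018514] [-1.39383938  1.45657586 -0.18328949]
```

View pics/s5.png

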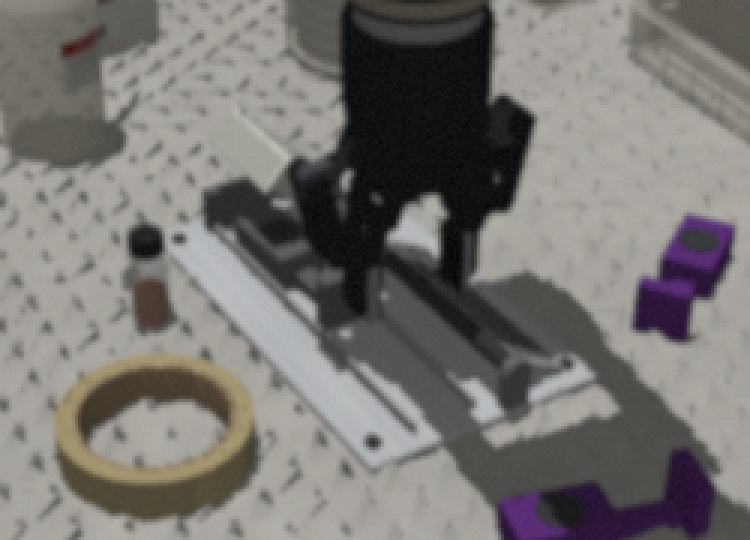

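The sled is moving with the finger: push plate at crop (335,290), body entering under the open cover. About 22 mm remains.

Request:
{"op": "play_rows", "data": {
  "linear": [
    [0.005,0.0005,0],
    [0.005,0.0005,0],
    [0.005,0.0005,0],
    [0.004,0.0003,0],
    [0,0,0]
  ],
  "turn": [0,0,0,0,0]
}}

```text
time: 8.25
tool_pos: [0.5633, 0.0149, -0.0143]
tool_rot: [-0.002, -0.017, 1.0, -0.002]
contact_force: [-7.1, -7.5, 10.8]
gripper_width: 0.584
grasp_force: 6.5
```

Request:
{"op": "play_rows", "data": {
  "linear": [
    [0.003,0.0001,0],
    [0,0,0]
  ],
  "turn": [0,0]
}}

```text
time: 8.5
tool_pos: [0.5653, 0.015, -0.0144]
tool_rot: [-0.003, -0.018, 1.0, -0.002]
contact_force: [-10.9, -6.7, 13.7]
gripper_width: 0.586
grasp_force: 10.2
```

Request:
{"op": "play_rows", "data": {
  "linear": [
    [0.003,0.0001,0],
    [0,0,0]
  ],
  "turn": [0,0]
}}

```text
time: 8.75
tool_pos: [0.5651, 0.015, -0.0144]
tool_rot: [-0.007, -0.018, 1.0, -0.002]
contact_force: [-21.1, -8.6, 22.7]
gripper_width: 0.581
grasp_force: 15.2
```

The tool stopped at x = 0.565, where home was predicted at 0.566, and the push force rose to 21 N, so the sled is at the end stop. I'll back off and then lift.

Request:
{"op": "play_rows", "data": {
  "linear": [
    [-0.004,0,0],
    [-0.005,-0.0003,0],
    [-0.005,0,0],
    [0,0,0]
  ],
  "turn": [0,0,0,0]
}}

```text
time: 9.25
tool_pos: [0.5598, 0.0155, -0.0125]
tool_rot: [0.004, -0.017, 1.0, -0.001]
contact_force: [4.1, -4.8, 6.5]
gripper_width: 0.587
grasp_force: 3.8
```

Run:
```python
from h import *
s=state();print(s["tool_pos"],s["contact_force"])
f=grab_frame("wrist");cv2.imwrite("pics/w6.png",f[:,:,::-1])
```

```text
[ 0.55978445  0.01551314 -0.01252842] [ 4.05234505 -4.8140322   6.53010297]
```

View pics/w6.png

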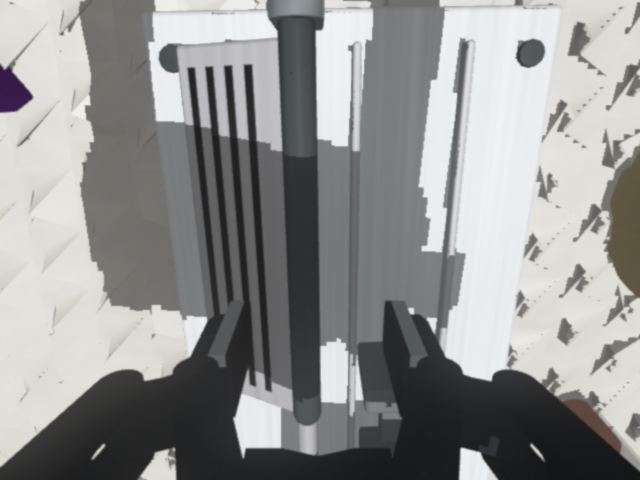

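The push plate at (375,370) is ahead of the lane finger at about (395,305). I'll back off a little more, lift, and look.

Request:
{"op": "play_rows", "data": {
  "linear": [
    [-0.005,0,0],
    [0,0,0.006],
    [0,0,0.008],
    [0,0,0.01],
    [0,0,0.02],
    [0,0,0.04],
    [0,0,0.06],
    [0,0,0.04]
  ],
  "turn": [0,0,0,0,0,0,0,0]
}}

```text
time: 10.3
tool_pos: [0.552, 0.0169, 0.1731]
tool_rot: [0.001, -0.017, 1.0, 0.0]
contact_force: [0.4, -0.5, -0.3]
gripper_width: 0.583
grasp_force: 0.0
```

Request:
{"op": "play_rows", "data": {
  "linear": [
    [-0.05,0.02,0.02],
    [-0.05,0.02,0],
    [-0.05,0.02,0],
    [0,0,0]
  ],
  "turn": [0,0,0,0]
}}

```text
time: 10.8
tool_pos: [0.3988, 0.0779, 0.1893]
tool_rot: [0.0, -0.019, 1.0, 0.0]
contact_force: [-0.0, -0.2, 0.5]
gripper_width: 0.583
grasp_force: 0.0
```

Run:
```python
from h import *
s=state();print(s["tool_pos"],s["contact_force"],s["time"])
a=cv2.resize(grab_frame("scene")[150:330,240:440,::-1],(400,360),interpolation=3)
b=cv2.resize(grab_frame("top")[140:320,260:460,::-1],(400,360),interpolation=3)
cv2.imwrite("pics/end.png",np.hstack([a,b]))
th=np.radians(2);r=np.array([[np.cos(th),-np.sin(th)],[np.sin(th),np.cos(th)]]);t=np.array([.5949,.0289])
print("expected home top rear edge, lip px in right half:",[(proj("top",[*(r@np.array(q[:2])+t),q[2]])-[260,140])*2+[400,0] for q in[(-.0185,.02,.038),(-.0085,.02,.038),(.019,.031,.042)]])
```

```text
[0.39884578 0.0778583  0.18929522] [-0.0313405  -0.22547192  0.53600921] 10.8
expected home top rear edge, lip px in right half: [array([533.46260244, 154.64261523]), array([533.04326881, 143.05282957]), array([518.96197127, 110.86901228])]
```

View pics/end.png

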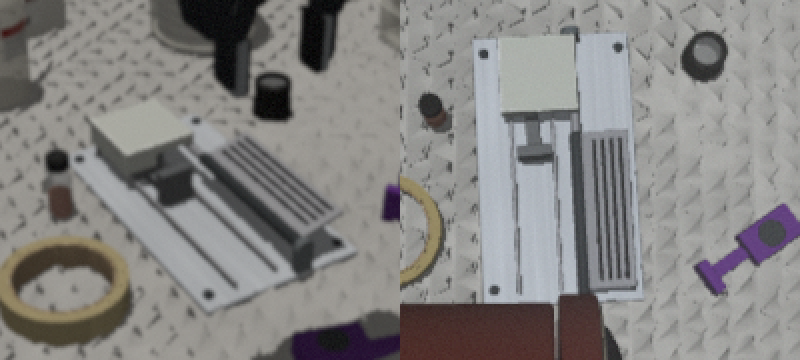

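The cover is shut, the sled's body is under it, and the push plate's rear edge at (535,155) matches the home prediction of (533,155). The bystanders haven't moved and the arm is clear.

```bash
python3 -c "
from plant import *
print(job_done())"
```

```text
the job is handed in; nothing more can be done
None
```

The job is handed in at about 11 s: the final pictures show the sled home against the end stop, the cover shut behind its body, the vial, loupe and tape roll undisturbed, and the arm clear.

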